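# Put the dust-layer test kit back in its places

## Task

The dust-layer test is over: put the five loose pieces of kit along the front edge of the bench back where they belong. The steel ring goes flat over the post of the ring spindle, one closed dust vial upright into each of the two empty cells of the blue tray, the brass weight upright into the middle of the empty pocket of the wooden weight block, and the loose amber solvent bottle upright onto the floor of the grey spill tray beside the bottle that is already there; never lay the bottle over on the way.

Things in the scene. Friction and masses are not known exactly. Their poses are not given: they have to be found in the camera images.
- layer_ring: open stainless layer ring lying flat near the front edge, 58 mm outside diameter, 50 mm opening, 12 mm high; grip it across its outside. Origin at the centre of its underside, z up
- vial_a: closed glass sample vial with a black screw cap and dust inside, standing loose near the front edge of the bench, 27 mm diameter, 56 mm tall; grip it round the glass, which is straight from 2 to 37 mm above the underside. Origin at the centre of its underside, z up. The two loose vials are interchangeable
- vial_b: closed glass sample vial with a black screw cap and dust inside, standing loose near the front edge of the bench, 27 mm diameter, 56 mm tall; grip it round the glass, which is straight from 2 to 37 mm above the underside. Origin at the centre of its underside, z up. The two loose vials are interchangeable
- brass_weight: loose brass knob weight, 25 mm diameter, 30 mm tall, upright near the front edge; straight sides from 1 to 17 mm above the underside (grip there), the part above tapers to the knob. Origin at the centre of its underside, z up
- solvent_bottle: loose amber bottle with a white cap, upright near the front edge, 56 mm diameter, 114 mm tall; grip it round the straight body, 4 to 67 mm above the underside, not by the cap. Origin at the centre of its underside, z up
- ring_spindle: ring spindle fixed to the bench: round dark steel foot 88 mm diameter and 10 mm thick, in its middle an upright black post 28 mm diameter with rounded nose, top 50 mm above the bench. A ring on it lies flat on the foot, round the post. Origin at the centre of the foot's underside, z up
- vial_tray: blue open tray fixed to the bench, 50 mm (own x) by 142 mm (own y), 18 mm high, floor and walls 3 mm thick, with small lugs at both ends; two cross walls make three cells in a row along own y, each about 44 by 43 mm inside, centres at own y = -0.046, 0 and +0.046 m (own x = 0). The middle cell holds a fixed vial, 60 mm to its top; the two end cells are empty. Origin at the centre of the underside, z up
- solvent_tray: grey open spill tray with a turned-out rim, fixed to the bench, 110 mm (own x) by 186 mm (own y) over the rim, 25 mm high, floor 4 mm thick, inside 92 by 168 mm. A fixed amber bottle like the loose one stands in it at own y = -0.046 m; the other half is free, middle of the free space at own x = 0, own y = +0.035 m. Origin at the centre of the underside, z up
- weight_block: wooden weight block fixed to the bench, 56 mm (own x) by 106 mm (own y), 14 mm high, with two square pockets lined in blue, 44 mm wide and 6 mm deep (floor 8 mm above the bench), centres at own y = -0.025 and +0.025 m (own x = 0). A smaller fixed brass weight stands in the pocket at own y = -0.025; the pocket at +0.025 is empty. Origin at the centre of the underside, z up
Mind the look-alikes: they are no part of the job. Leave any green look-alike of the vial_b alone.

How it is judged:
By the outcome, as a careful person would: the job done as asked, in the order asked, and still so for the second after the job is handed in, with the robot touching nothing.
It also fails if it takes over 102 s, if anything falls off the work surface, if the arm or the gripper's body presses on something with over 40 N, if the wrist force passes 120 N, or if a joint passes its speed limit or range.

## Robot

A 6-joint arm with a two-finger parallel gripper is mounted at the origin on a cart in front of the work surface, level with it; the furniture and walls round the work are solid. World frame = base frame: x ahead of the robot, y to its left, z up, the work surface at z = 0. Lengths are in m, angles in rad, forces in N, time in s.
With the tool pointing down it reaches from about 0.35 to 0.975 m from the base axis. Payload 4.9 kg.
Tool frame: the origin (TCP) lies at the very end of the fingers, on their centre line; the grasp point (between the pads) lies 19 mm behind it; z points along the fingers, x is the direction in which the jaws open and shut, and the axes are right-handed (so a half turn about z gives the same grasp; the last joint's range is limited). The gripper opens to 85 mm and grips with 20 to 120 N. Pads are 22 mm wide; open, the fingers measure 114 mm over their backs; the gripper's body (76 mm by 85 mm) begins 54 mm behind the grasp point. The pads swing forward as they close: fully open they stand 13 mm farther back than shut.
Start: joints at [-1.38, 0.053, 1.613, -0, 1.476, -0.119], TCP at [0.191, -0.595, 0.231] pointing down, gripper open.
Joint ranges: [-3.01, 3.01], [-1.01, 2.22], [0.06, 2.58], [-1.02, 4.17], [0.09, 2.62], [-3.14, 3.14]. Speed limits (rad/s): [2.57, 2.57, 3.14, 3.14, 3.14, 3.14].

## Interface

Orientations are given as a rotation vector (axis times angle).
In Python, from station import readout, viewer, ctrl, nets gives the robot as it stands. The module is installed in compiled form; this text tells all that it offers.
- The arm moves only by the tool step_arm, never from a script. Its argument "moves" is a list that holds one entry, the list of rows, each a list of 4 numbers: the shift along the world's x, y, z in cm, then the turn about the world's z in rad. In form: [[[dx, dy, dz, yaw], ...]]. A call has 1 to 10 rows; each row shifts and turns the commanded pose from where the row before left it; what a row does not reach is not made up. A row lasts 1/12 s, in which the tool goes at most 41.7 mm and 7.16 degrees, less where a joint would pass 70% of its speed; a pose out of reach is approached as far as the arm can. A call is refused whole if a number of a shift passes 4.17 or a number of a turn 0.125, either way. A call with a gripper value outside its range is refused whole. "grip" is the closure, from 0 (fully open) to 1 (shut), set as the call begins (left out, the last holds). The fingers move at their own pace and stop on an object; "squeeze" is the grip in N (left out, the last holds). Time passes only in rows, so rows that do not move let the fingers close. It gives the time, the measured TCP pose, the force and the opening at its end, in the units of the state.
- readout.get_obs(): the state, without advancing time (a new reading comes with each control period).
- viewer.get_image(name): name is "side" or "top" or "wrist"; returns the picture (480x640x3 uint8, blue, green, red); there is no depth.
- viewer.calibration(name): a dict with "camera_matrix" (3x3 intrinsics, pixels), "R" (3x3) and "t" (3): a world point X has camera coordinates R X + t. Camera axes: x right, y down, z forward; pixel columns grow to the right and rows downward; lengths in m; the calibration is good to about 2 mm. A picture is of the moment at which its call begins: read the wrist's pose just before it. calibration takes no time and is no camera call; for the wrist camera it gives the pose at the moment of the call.
- ctrl.finish_job(): hands the job in, once; it reports no verdict.
Trained networks look in the newest picture that a camera, given by its name, has taken for a name from the list of things; names that differ only in an ending like _2 or _b are one class to them, and where a whole thing is asked for, a point or a joint stands for the part that bears it (a point fixed in the world has none). Each returns a list of dicts, best first, with "confidence" (0 to 1); they miss things now and then, are a little off and sometimes report something else, mostly with a low value. They report only what shows in the picture. A call takes as long as a camera call. They do not tell look-alikes from the thing itself.
- nets.masks_of(camera, thing): "region" (480x640 bool, what is visible of it) and "box" ([left, top, right, bottom] in pixels, round what is visible of it).
- nets.pinpoint(camera, thing): "at" ([column, row] in pixels: a listed point, or the origin of a listed thing).
The state is a dict: "t": time; "q": joint angles; "dq": joint speeds; "effort": joint torques, N m; "tool_pos": TCP position; "tool_rot": TCP orientation; "contact_force": force on the tool from outside, world axes, zero at the start; "wrist_torque": the same for the moment, N m; "opening": finger opening in m.
Only numpy, scipy, OpenCV 4.12 (cv2) and the standard library are available. Lean on these libraries where they do the work, as an engineer would, in place of code of your own. Each camera call takes 0.05 s, during which the arm holds its last target. There are 200 camera calls.

## Working session

There is one attempt and no reset: what is moved stays moved. The work goes in short steps, Python scripts to look and compute and a tool call to move; the robot and the scene stay as the last step left them, time stands still between calls to the robot, and variables do not carry over. Pictures are saved under pics/ and viewed, about 12 in all and at most 16, crops included, and the job is handed in when it is done.

Besides the shell and the picture viewer there is one more tool, called after ">>>" as a command line: name --argument value ..., lists and objects as JSON in quotes. step_arm: Moves the arm, as the interface text tells. Its arguments: {"type":"object","properties":{"moves":{"type":"array","items":{"type":"array","items":{"type":"array","items":{"type":"number"}}}},"grip":{"type":"number"},"squeeze":{"type":"number"}},"required":["moves"]}

```bash
mkdir -p pics; cat > h.py <<'E'
import numpy as np, cv2
from station import readout, viewer, ctrl, nets
def ray(cam,px,z,cal=None):
    c=cal or viewer.calibration(cam); K=np.array(c["camera_matrix"]);R=np.array(c["R"]);t=np.array(c["t"])
    d=R.T@np.linalg.solve(K,[px[0],px[1],1.]); o=-R.T@t
    return (o+d*(z-o[2])/d[2])
def proj(cam,X,cal=None):
    c=cal or viewer.calibration(cam); p=np.array(c["camera_matrix"])@(np.array(c["R"])@np.array(X)+np.array(c["t"]))
    return p[:2]/p[2]
E
python3 - <<'E'
from h import *
print(readout.get_obs())
for c in("top","side"):
    cv2.imwrite(f"pics/{c}0.png",viewer.get_image(c))
    k=viewer.calibration(c); print(c,np.round(-np.array(k["R"]).T@k["t"],3),np.round(k["camera_matrix"],0).tolist())
    for n in "layer_ring vial_a brass_weight solvent_bottle ring_spindle vial_tray solvent_tray weight_block".split():
        for d in nets.pinpoint(c,n)[:5]:
            print(c,n,round(d["confidence"],2),np.round(d["at"],1),np.round(ray(c,d["at"],0),3))
E
```

```text
{'t': 0.0, 'q': array([-1.37998538e+00,  5.34165923e-02,  1.61425644e+00, -5.89496798e-06,
        1.47601488e+00, -1.18982733e-01]), 'dq': array([-0.00103887,  0.00030373,  0.0011217 ,  0.00063085, -0.00121073,
       -0.00085598]), 'effort': array([-1.69085208e-03, -3.93679583e+01, -3.70178318e+01, -2.23491811e-04,
        7.23318910e-03,  1.30746596e-05]), 'tool_pos': array([ 0.19043111, -0.59464005,  0.23004843]), 'tool_rot': array([-2.53641536e+00,  1.85128495e+00,  2.41449284e-03]), 'contact_force': array([0.4406955 , 0.04478227, 0.27295782]), 'wrist_torque': array([-0.03657642, -0.0024264 ,  0.0553547 ]), 'opening': 0.08525910199721294}
top [0.275 0.01  1.494] [[620.0, 0.0, 334.0], [0.0, 620.0, 241.0], [0.0, 0.0, 1.0]]
top layer_ring 0.59 [342.8 278.9] [0.487 0.001 0.   ]
top vial_a 0.55 [477.2 296.8] [ 0.456 -0.324  0.   ]
top vial_a 0.45 [437.9 282.4] [ 0.487 -0.229  0.   ]
top vial_a 0.42 [460.8 271.3] [ 0.517 -0.285  0.   ]
top brass_weight 0.61 [302.1 288.4] [0.461 0.099 0.   ]
top solvent_bottle 0.92 [391.7 278.6] [ 0.493 -0.117  0.   ]
top ring_spindle 0.82 [186.6 263.9
[... 312 characters left out ...]
4.0], [0.0, 0.0, 1.0]]
side layer_ring 0.4 [304.6 263. ] [ 0.497 -0.002  0.   ]
side vial_a 0.82 [267.9 330.3] [ 0.456 -0.322  0.   ]
side vial_a 0.7 [306.5 319.4] [ 0.528 -0.281  0.   ]
side vial_a 0.54 [291.3 306. ] [ 0.49  -0.226  0.   ]
side vial_a 0.53 [320.  215.7] [0.512 0.374 0.   ]
side solvent_bottle 0.88 [291.2 283.9] [ 0.478 -0.121  0.   ]
side solvent_bottle 0.26 [362.4 261.4] [0.644 0.007 0.   ]
side ring_spindle 0.51 [324.7 214.2] [0.526 0.39  0.   ]
side vial_tray 0.95 [364.5 300.7] [ 0.645 -0.201  0.   ]
side solvent_tray 0.67 [364.  262.2] [0.648 0.002 0.   ]
side weight_block 0.56 [317.  232.1] [0.513 0.222 0.   ]
side weight_block 0.52 [365.9 299.4] [ 0.648 -0.195  0.   ]
```

View pics/top0.png

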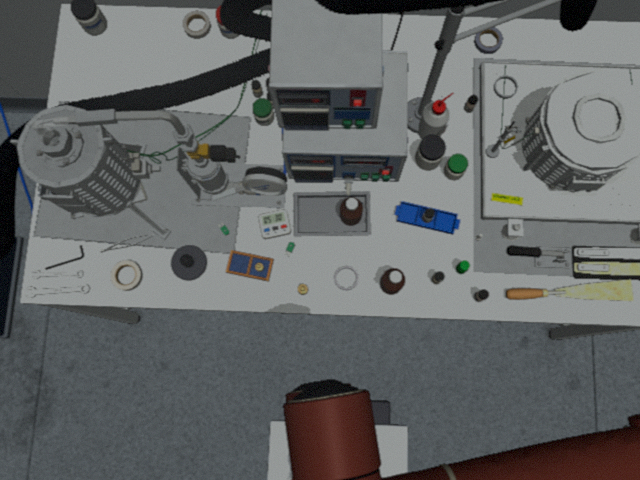

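View pics/side0.png

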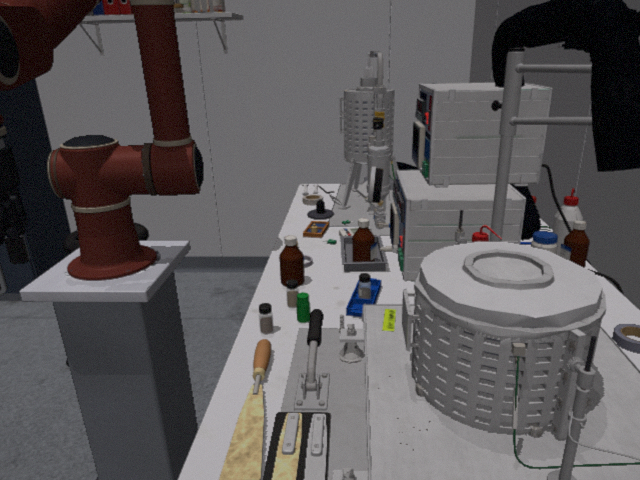

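The top view shows the spindle at (188,262), the weight block at (250,265) with its left pocket empty, and the ring at (346,278). The bottle is at (392,281), and the black-capped vials are at (438,277) and (481,295). The green look-alike is at (463,266), the blue tray at (428,216), and the grey tray at (332,213) with its fixed bottle on the right. The side view agrees with this.

Next I refine the positions from masks.

```bash
python3 - <<'E'
from h import *
im=viewer.get_image("top"); 
x0,y0,x1,y1=160,170,520,320; s=2
big=cv2.resize(im[y0:y1,x0:x1],None,fx=s*1.1,fy=s*1.1,interpolation=cv2.INTER_CUBIC); f=s*1.1
zc=dict(layer_ring=.012,vial_a=.056,brass_weight=.03,solvent_bottle=.114,ring_spindle=.01,vial_tray=.018,solvent_tray=.025,weight_block=.014)
for n,z in zc.items():
    for d in nets.masks_of("top",n)[:4]:
        m=d["region"].astype(np.uint8); c=cv2.findContours(m,0,1)[0]; c=max(c,key=cv2.contourArea)
        (u,v),r=cv2.minEnclosingCircle(c); M=cv2.moments(m); cen=(M["m10"]/M["m00"],M["m01"]/M["m00"])
        rect=cv2.minAreaRect(c); bp=cv2.boxPoints(rect); w=np.array([ray("top",p,z)[:2] for p in bp])
        e=[w[1]-w[0],w[2]-w[1]]; L=max(e,key=np.linalg.norm); yaw=np.degrees(np.arctan2(L[1],L[0]))
        print(n,round(d["confidence"],2),"cen",np.round(cen,1),"top->",np.round(ray("top",cen,z)[:2],4),"base->",np.round(ray("top",cen,0)[:2],4),"rectc",np.round(w.mean(0),4),np.round([np.linalg.norm(a) for a in e],3),"yaw",round(yaw,1))
        cv2.polylines(big,[((c-[x0,y0])*f).astype(int)],True,(0,0,255),1)
cv2.imwrite("pics/crop1.png",big)
print(nets.pinpoint("side","brass_weight")[:2])
E
```

```text
vial_a 0.56 cen [461.3 266.9] top-> [ 0.5182 -0.2751] base-> [ 0.5277 -0.2862] rectc [ 0.5186 -0.2762] [0.038 0.028] yaw -43.6
vial_a 0.52 cen [479.9 295.3] top-> [ 0.4529 -0.3179] base-> [ 0.4599 -0.3307] rectc [ 0.453  -0.3177] [0.035 0.026] yaw -44.0
brass_weight 0.48 cen [302.  288.7] top-> [0.4562 0.0973] base-> [0.4599 0.0991] rectc [0.4555 0.0973] [0.024 0.024] yaw -177.4
solvent_bottle 0.94 cen [391.8 281. ] top-> [ 0.4706 -0.108 ] base-> [ 0.4867 -0.1178] rectc [ 0.4707 -0.1073] [0.06  0.052] yaw -43.0
ring_spindle 0.82 cen [188.1 262.7] top-> [0.5119 0.3778] base-> [0.5135 0.3803] rectc [0.5113 0.3781] [0.088 0.084] yaw -87.9
vial_tray 0.64 cen [426.6 217.3] top-> [ 0.6443 -0.1983] base-> [ 0.6488 -0.2008] rectc [ 0.6448 -0.1978] [0.056 0.16 ] yaw -101.7
solvent_tray 0.79 cen [331.2 213.4] top-> [0.6439 0.0353] base-> [0.6502 0.0357] rectc [0.6453 0.0358] [0.187 0.111] yaw -87.9
weight_block 0.66 cen [248.5 265.5] top-> [0.5098 0.2303] base-> [0.512  0.2323] rectc [0.51   0.2299] [0.06 0.11] yaw -100.9
[]
```

View pics/crop1.png

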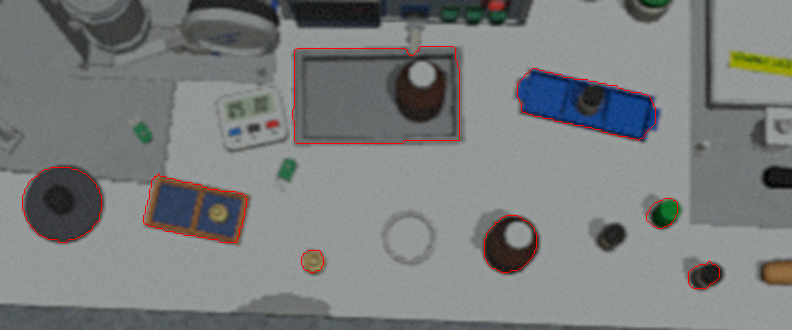

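The crop shows good outlines for the spindle, block, trays and bottle. The ring had no mask; it sits at crop (409,238). The vial at crop (610,237) was also missed, and the net did pick up the green look-alike. I now move above the ring and turn the jaws to about -12° for the trays.

>>> step_arm --moves '[[[1.5, 2.94, 0, 0.053], [1.5, 2.94, 0, 0.053], [1.5, 2.94, 0, 0.053], [1.5, 2.94, 0, 0.053], [1.5, 2.94, 0, 0.053], [1.5, 2.94, 0, 0.053], [1.5, 2.94, 0, 0.053], [1.5, 2.94, 0, 0.053], [1.5, 2.94, 0, 0.053], [1.5, 2.94, 0, 0.053]]]' --grip 0

```text
t: 2.23
tool_pos: [0.341, -0.2998, 0.2315]
tool_rot: [2.935, -1.12, 0.001]
contact_force: [0.6, -0.0, 0.2]
opening: 0.0856
```

>>> step_arm --moves '[[[1.5, 2.94, 0, 0.053], [1.5, 2.94, 0, 0.053], [1.5, 2.94, 0, 0.053], [1.5, 2.94, 0, 0.053], [1.5, 2.94, 0, 0.053], [1.5, 2.94, 0, 0.053], [1.5, 2.94, 0, 0.053], [1.5, 2.94, 0, 0.053], [1.5, 2.94, 0, 0.053], [1.2, 2.7, 0, 0.053]]]'

```text
t: 3.07
tool_pos: [0.4882, -0.0077, 0.2316]
tool_rot: [-3.126, 0.31, -0.001]
contact_force: [-0.4, -1.0, 0.2]
opening: 0.0852
```

```bash
cat >> h.py <<'E'
def st():
    o=readout.get_obs(); r=cv2.Rodrigues(np.array(o["tool_rot"]))[0]
    print("t",round(o["t"],2),"pos",np.round(o["tool_pos"],4),"jaw",round(np.degrees(np.arctan2(r[1,0],r[0,0])),1),"F",np.round(o["contact_force"],1),"op",round(o["opening"],4),"q1,6",np.round(o["q"][[0,5]],2)); return o
E
python3 - <<'E'
from h import *
st(); cal=viewer.calibration("wrist"); im=viewer.get_image("wrist"); cv2.imwrite("pics/w1.png",im)
print(np.round(-np.array(cal["R"]).T@cal["t"],3), np.round(cal["R"],2).tolist())
for n,z in dict(layer_ring=.006,solvent_bottle=0,brass_weight=0,vial_tray=0).items():
    for d in nets.pinpoint("wrist",n)[:2]: print(n,round(d["confidence"],2),np.round(d["at"],1),np.round(ray("wrist",d["at"],0,cal),4))
for d in nets.masks_of("wrist","layer_ring")[:2]:
    c=max(cv2.findContours(d["region"].astype(np.uint8),0,1)[0],key=cv2.contourArea); e=cv2.fitEllipse(c); print(d["confidence"],e,ray("wrist",e[0],.006,cal))
E
```

```text
t 3.07 pos [ 0.4882 -0.0077  0.2316] jaw -11.3 F [-0.4 -1.   0.2] op 0.0852 q1,6 [-0.17  0.03]
[0.501 0.061 0.374] [[0.98, -0.2, -0.0], [-0.19, -0.94, 0.28], [-0.05, -0.27, -0.96]]
solvent_bottle 0.85 [330.1 303.7] [ 0.4779 -0.1154  0.    ]
brass_weight 0.73 [255.3  93.3] [0.4515 0.0964 0.    ]
vial_tray 0.81 [498.4 349.8] [ 0.6425 -0.2027  0.    ]
0.63 ((317.8710021972656, 198.64599609375), (61.72914505004883, 62.58665084838867), 167.41490173339844) [ 0.48727245 -0.00549311  0.006     ]
```

View pics/w1.png

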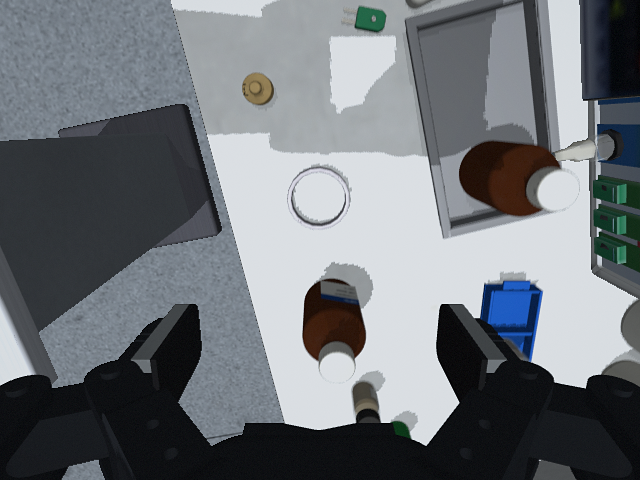

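The wrist view shows the ring at (319,198) clear of its neighbours, with the bottle, weight and trays where expected. I descend on it.

>>> step_arm --moves '[[[-0.1, 0.2, -3.5, 0], [0, 0, -3.5, 0], [0, 0, -3.5, 0], [0, 0, -3.5, 0], [0, 0, -3.5, 0], [0, 0, -3, 0], [0, 0, -1.7, 0], [0, 0, -0.6, 0], [0, 0, -0.3, 0], [0, 0, 0, 0]]]'

```text
t: 4.2
tool_pos: [0.4869, -0.0084, 0.0008]
tool_rot: [3.125, -0.317, 0.001]
contact_force: [-0.1, 0.7, 0.1]
opening: 0.0852
```

>>> step_arm --moves '[[[0, 0, 0, 0], [0, 0, 0, 0], [0, 0, 0, 0], [0, 0, 0, 0], [0, 0, 0, 0], [0, 0, 0, 0]]]' --grip 1 --squeeze 40

```text
t: 4.7
tool_pos: [0.4881, -0.008, 0.0025]
tool_rot: [3.125, -0.315, 0.005]
contact_force: [-2.3, -0.5, 5.2]
opening: 0.0549
```

>>> step_arm --moves '[[[0, 0, 0.3, 0], [0, 0, 0.5, 0], [0, 0, 1, 0], [0, 0, 1.5, 0], [0, 0, 2, 0], [0, 0, 2, 0], [0, 0, 2, 0], [0, 0, 0, 0]]]'

```text
t: 5.37
tool_pos: [0.4898, -0.0081, 0.0987]
tool_rot: [3.125, -0.315, 0.015]
contact_force: [1.2, -0.8, -0.7]
opening: 0.0546
```

```bash
python3 - <<'E'
from h import *
st(); cal=viewer.calibration("wrist"); im=viewer.get_image("wrist"); cv2.imwrite("pics/w2.png",im)
for n,z in dict(ring_spindle=0,weight_block=0,solvent_bottle=0,brass_weight=0).items():
    for d in nets.pinpoint("wrist",n)[:2]: print(n,round(d["confidence"],2),np.round(d["at"],1),np.round(ray("wrist",d["at"],z,cal),4))
E
```

```text
t 5.37 pos [ 0.4898 -0.0081  0.0987] jaw -11.5 F [ 1.2 -0.8 -0.7] op 0.0546 q1,6 [-0.17  0.03]
solvent_bottle 0.9 [333.6 384.3] [ 0.479  -0.1146  0.    ]
brass_weight 0.46 [561.  118.2] [0.6423 0.0347 0.    ]
```

View pics/w2.png

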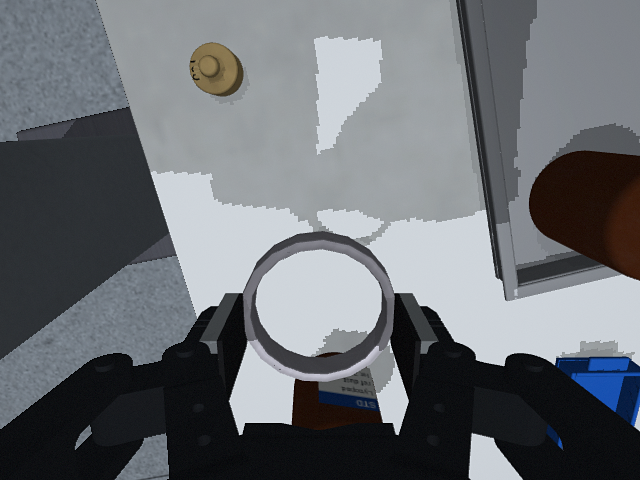

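The ring is held and level, but its centre (320,307) sits forward of the pads. I compute that offset.

```bash
python3 - <<'E'
from h import *
o=st(); cal=viewer.calibration("wrist")
im=cv2.imread("pics/w2.png")
for z in(.096,.102,.108): print(z,np.round(ray("wrist",(320,307),z,cal),4), np.round(np.linalg.norm(ray("wrist",(245,300),z,cal)-ray("wrist",(394,300),z,cal)),4))
print(proj("wrist",o["tool_pos"],cal))
d=nets.masks_of("wrist","layer_ring")
for a in d[:2]: print(a["confidence"],a["box"])
# top view of spindle
from scipy.ndimage import label
t=viewer.get_image("top"); cal=viewer.calibration("top")
crop=cv2.resize(t[235:290,160:290],None,fx=6,fy=6,interpolation=cv2.INTER_CUBIC); cv2.imwrite("pics/c2.png",crop)
for n,z in dict(ring_spindle=.01).items():
    m=nets.masks_of("top",n)[0]["region"].astype(np.uint8); c=max(cv2.findContours(m,0,1)[0],key=cv2.contourArea); e=cv2.fitEllipse(c); print(e,ray("top",e[0],.006))
E
```

```text
t 5.62 pos [ 0.4852 -0.0074  0.0916] jaw -11.5 F [-1.2 -0.  -2.5] op 0.0547 q1,6 [-0.17  0.03]
0.096 [ 0.4856 -0.0047  0.096 ] 0.0561
0.102 [ 0.4862 -0.0019  0.102 ] 0.0536
0.108 [0.4867 0.001  0.108 ] 0.0512
[320.48979202 308.30898651]Traceback (most recent call last):
  File "<stdin>", line 13, in <module>
IndexError: list index out of range
```

View pics/c2.png

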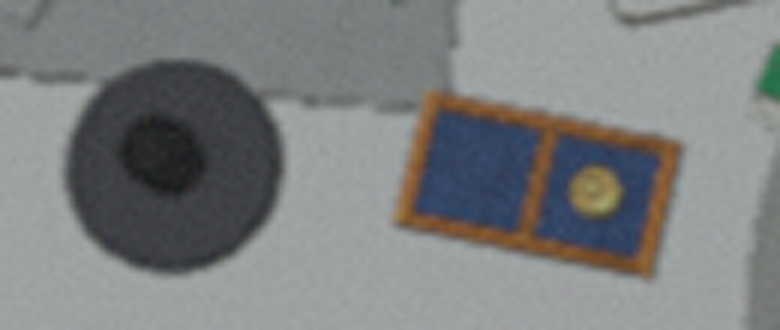

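The ring is centred to about 3 mm. In the crop the spindle foot is at (174,166), which gives about (0.512, 0.376). The block's empty pocket is on the left.

>>> step_arm --moves '[[[0.1, 1.5, 0.5, 0], [0.2, 3, 0.5, 0], [0.3, 4, 0.5, 0], [0.3, 4, 0.5, 0], [0.3, 4, 0, 0], [0.3, 4, 0, 0], [0.3, 4, 0, 0], [0.3, 4, 0, 0], [0.2, 3, 0, 0], [0.2, 2, 0, 0]]]'

```text
t: 6.6
tool_pos: [0.5108, 0.3304, 0.1123]
tool_rot: [-3.126, 0.311, 0.002]
contact_force: [-0.2, -0.5, -2.2]
opening: 0.0549
```

>>> step_arm --moves '[[[0.1, 0.5, 0, 0], [0, 0, 0, 0], [0, 0, 0, 0]]]'

```text
t: 6.85
tool_pos: [0.5122, 0.3316, 0.1124]
tool_rot: [3.124, -0.315, -0.002]
contact_force: [-0.3, -0.5, -1.9]
opening: 0.0547
```

```bash
python3 - <<'E'
from h import *
o=st(); cal=viewer.calibration("wrist"); im=viewer.get_image("wrist"); cv2.imwrite("pics/w3.png",im)
for n in("ring_spindle","weight_block"):
    for d in nets.pinpoint("wrist",n)[:2]: print(n,round(d["confidence"],2),np.round(d["at"],1),np.round(ray("wrist",d["at"],0,cal),4))
st()
E
```

```text
t 6.85 pos [0.5122 0.3316 0.1124] jaw -11.5 F [-0.3 -0.5 -1.9] op 0.0547 q1,6 [0.45 0.65]
ring_spindle 0.71 [307.6 162.5] [0.5136 0.3778 0.    ]
weight_block 0.67 [345.6 362.6] [0.5109 0.2315 0.    ]
t 7.0 pos [0.5125 0.331  0.113 ] jaw -11.6 F [-1.   0.7 -1.9] op 0.0554 q1,6 [0.45 0.65]
```

View pics/w3.png

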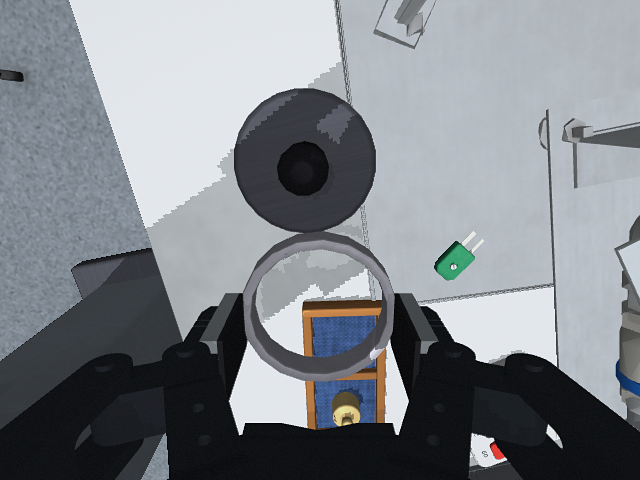

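The wrist view shows the spindle foot at (305,160), which is about (0.513, 0.377), in line with the estimate. I move over it and lower.

>>> step_arm --moves '[[[0, 2, 0, 0], [0, 1.6, 0, 0], [0.1, 0.7, 0, 0], [0, 0, 0, 0], [0, 0, -2, 0], [0, 0, -2.5, 0], [0, 0, -2, 0], [0, 0, -1.5, 0], [0, 0, -1, 0], [0, 0, -0.5, 0]]]'

```text
t: 7.83
tool_pos: [0.5128, 0.3746, 0.0165]
tool_rot: [3.124, -0.315, -0.003]
contact_force: [-0.0, 0.2, -2.1]
opening: 0.0549
```

>>> step_arm --moves '[[[0, 0, -0.3, 0], [0, 0, -0.1, 0], [0, 0, 0, 0], [0, 0, 0, 0]]]'

```text
t: 8.17
tool_pos: [0.5144, 0.3759, 0.0156]
tool_rot: [-3.125, 0.315, -0.003]
contact_force: [-0.1, 0.4, -2.2]
opening: 0.055
```

```bash
python3 - <<'E'
from h import *
st(); cv2.imwrite("pics/w4.png",viewer.get_image("wrist"))
E
```

```text
t 8.17 pos [0.5144 0.3759 0.0156] jaw -11.5 F [-0.1  0.4 -2.2] op 0.055 q1,6 [0.51 0.72]
```

View pics/w4.png

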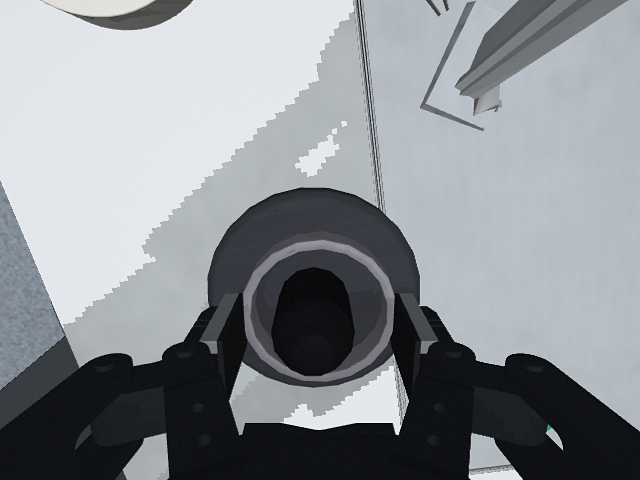

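The ring surrounds the post and sits inside the foot. I lower the last few mm, release, and lift.

>>> step_arm --moves '[[[0, 0, -0.3, 0], [0, 0, -0.1, 0], [0, 0, 0, 0]]]'

```text
t: 8.47
tool_pos: [0.5146, 0.376, 0.0125]
tool_rot: [-3.125, 0.315, -0.003]
contact_force: [-2.5, -1.5, 4.8]
opening: 0.0553
```

>>> step_arm --moves '[[[0, 0, 0, 0], [0, 0, 0, 0], [0, 0, 0, 0], [0, 0, 0, 0], [0, 0, 1, 0], [0, 0, 2, 0], [0, 0, 3, 0], [0, 0, 3, 0], [0, 0, 3, 0], [0, 0, 2, 0]]]' --grip 0

```text
t: 9.3
tool_pos: [0.5147, 0.376, 0.1548]
tool_rot: [-3.123, 0.315, -0.006]
contact_force: [0.1, 0.0, 0.5]
opening: 0.085
```

```bash
python3 - <<'E'
from h import *
st(); cal=viewer.calibration("wrist"); cv2.imwrite("pics/w5.png",viewer.get_image("wrist"))
for n in("weight_block","brass_weight","layer_ring"):
    for d in nets.pinpoint("wrist",n)[:2]: print(n,round(d["confidence"],2),np.round(d["at"],1),np.round(ray("wrist",d["at"],0,cal),4))
E
```

```text
t 9.3 pos [0.5147 0.376  0.1548] jaw -11.5 F [0.1 0.  0.5] op 0.085 q1,6 [0.51 0.72]
weight_block 0.88 [346.1 382.7] [0.5087 0.2292 0.    ]
```

View pics/w5.png

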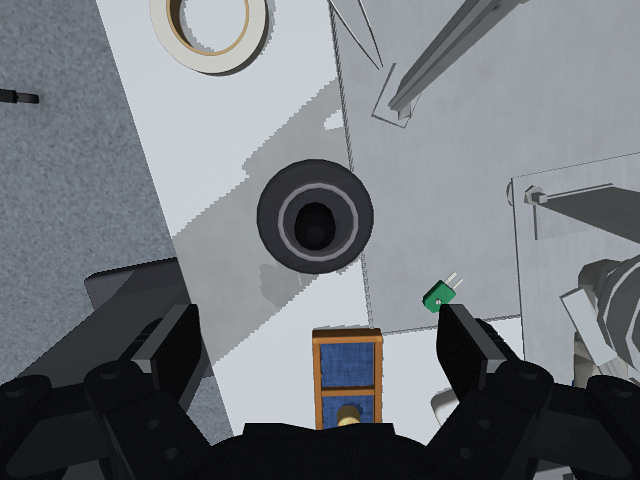

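The ring lies flat on the foot around the post. I fly to the vials.

>>> step_arm --moves '[[[-0.2, -2, 1, 0], [-0.2, -4, 1, 0], [-0.2, -4, 1, 0], [-0.2, -4, 1, 0], [-0.2, -4, 1, 0], [-0.2, -4, 1, 0], [-0.2, -4, 1, 0], [-0.2, -4, 0, 0], [-0.2, -4, 0, 0], [-0.2, -4, 0, 0]]]'

```text
t: 10.33
tool_pos: [0.492, -0.0062, 0.2183]
tool_rot: [-3.126, 0.315, 0.005]
contact_force: [0.8, -0.4, 0.5]
opening: 0.085
```

>>> step_arm --moves '[[[-0.2, -4, 0, 0], [-0.2, -4, 0, 0], [-0.2, -4, 0, 0], [-0.2, -4, 0, 0], [-0.2, -4, 0, 0], [0, -2.6, 0, 0], [0, -1, 0, 0], [0, 0, 0, 0]]]' --grip 0.3

```text
t: 11.0
tool_pos: [0.4824, -0.2419, 0.218]
tool_rot: [-3.123, 0.32, 0.006]
contact_force: [0.4, 0.7, -0.5]
opening: 0.0602
```

```bash
python3 - <<'E'
from h import *
st(); cal=viewer.calibration("wrist"); cv2.imwrite("pics/w6.png",viewer.get_image("wrist"))
for n in("vial_a","vial_tray","solvent_bottle","solvent_tray"):
    for d in nets.pinpoint("wrist",n)[:5]: print(n,round(d["confidence"],2),np.round(d["at"],1),np.round(ray("wrist",d["at"],0,cal),4))
E
```

```text
t 11.0 pos [ 0.4824 -0.2419  0.218 ] jaw -11.7 F [ 0.4  0.7 -0.5] op 0.0602 q1,6 [-0.6 -0.4]
vial_a 0.88 [326.9 181.5] [ 0.492  -0.2242  0.    ]
vial_a 0.81 [308.  290.6] [ 0.453  -0.3246  0.    ]
vial_a 0.59 [370.9 235.2] [ 0.5224 -0.2817  0.    ]
vial_tray 0.62 [493.9 121.7] [ 0.6435 -0.2027  0.    ]
solvent_bottle 0.7 [287.1  53.8] [ 0.4806 -0.1138  0.    ]
```

View pics/w6.png

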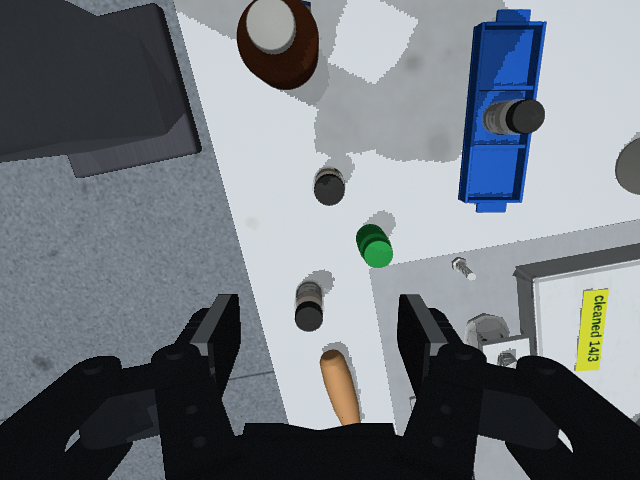

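The wrist view shows black-capped vials at (329,187) and (309,305), the green look-alike at (374,247) and the tray on the right with both end cells empty. I grasp the near-left vial first and fit the tray corners from this same pose.

```bash
python3 - <<'E'
from h import *
cal=viewer.calibration("wrist")
P=np.array([ray("wrist",p,.018,cal)[:2] for p in((475,20),(547,24),(524,204),(459,200))]); print(np.round(P,4).tolist(),P.mean(0)); u=(P[0]+P[1]-P[2]-P[3])/2; print(np.linalg.norm(u),np.degrees(np.arctan2(u[1],u[0])))
im=cv2.imread("pics/w6.png"); hsv=cv2.cvtColor(im,cv2.COLOR_BGR2HSV); m=cv2.inRange(hsv,(105,120,60),(125,255,255)); m[:, :430]=0
c=max(cv2.findContours(cv2.morphologyEx(m,cv2.MORPH_CLOSE,np.ones((25,25))),0,1)[0],key=cv2.contourArea); r=cv2.minAreaRect(c); w=np.array([ray("wrist",p,.012,cal)[:2] for p in cv2.boxPoints(r)]); print(r,w.mean(0),np.round(w,3).tolist())
E
```

```text
[[0.6303, -0.1192], [0.6847, -0.1331], [0.6589, -0.2725], [0.6036, -0.2578]] [ 0.64436841 -0.19565702]
0.14144273260401416 79.31673270140222
((498.81439208984375, 105.3610610961914), (71.24970245361328, 217.2169952392578), 7.765166282653809) [ 0.64488417 -0.19211245] [[0.596, -0.265], [0.637, -0.1], [0.69, -0.117], [0.657, -0.286]]
```

>>> step_arm --moves '[[[0.3, 0.8, -2, 0], [0.3, 0.6, -3, 0], [0.1, 0.2, -3, 0], [0, 0, -3, 0], [0, 0, -3, 0], [0, 0, -2.5, 0], [0, 0, -2, 0], [0, 0, -1.2, 0], [0, 0, -0.6, 0], [0, 0, 0, 0]]]'

```text
t: 12.08
tool_pos: [0.4901, -0.2235, 0.0163]
tool_rot: [-3.125, 0.313, 0.003]
contact_force: [-0.7, 0.2, 0.4]
opening: 0.0599
```

>>> step_arm --moves '[[[0, 0, 0, 0], [0, 0, 0, 0], [0, 0, 0, 0], [0, 0, 0, 0], [0, 0, 0, 0], [0, 0, 0, 0]]]' --grip 1 --squeeze 30

```text
t: 12.58
tool_pos: [0.4919, -0.2254, 0.0192]
tool_rot: [3.125, -0.315, 0.005]
contact_force: [-0.6, 1.3, 6.2]
opening: 0.0254
```

>>> step_arm --moves '[[[0, 0, 0.5, 0], [0, 0, 1.5, 0], [0, 0, 2.5, 0], [0, 0, 2.5, 0], [0.5, 0, 2, 0], [2, -0.2, 0.5, 0], [3, -0.4, 0, 0], [3, -0.4, 0, 0], [3, -0.4, 0, 0], [2, -0.2, 0, 0]]]'

```text
t: 13.42
tool_pos: [0.6275, -0.241, 0.1125]
tool_rot: [3.125, -0.315, 0.001]
contact_force: [0.4, -0.1, -0.7]
opening: 0.0256
```

>>> step_arm --moves '[[[0.8, -0.1, 0, 0], [0, 0, 0, 0], [0, 0, 0, 0], [0, 0, 0, 0]]]'

```text
t: 13.75
tool_pos: [0.6323, -0.2414, 0.1119]
tool_rot: [-3.125, 0.316, 0.002]
contact_force: [0.6, -0.1, -0.8]
opening: 0.0256
```

```bash
python3 - <<'E'
from h import *
o=st(); cal=viewer.calibration("wrist"); cv2.imwrite("pics/w7.png",viewer.get_image("wrist"))
for X in((.653,-.152,.003),(.636,-.242,.003)): print(proj("wrist",X,cal))
for n in("vial_a","vial_tray"):
    for d in nets.pinpoint("wrist",n)[:5]: print(n,round(d["confidence"],2),np.round(d["at"],1),np.round(ray("wrist",d["at"],0,cal),4))
E
```

```text
t 13.75 pos [ 0.6323 -0.2414  0.1119] jaw -11.5 F [ 0.6 -0.1 -0.8] op 0.0256 q1,6 [-0.47 -0.27]
[324.42692729  83.88281108]
[325.9206125  233.84410682]
vial_a 0.79 [321.4 285.1] [ 0.6257 -0.2779  0.    ]
vial_a 0.74 [178.2 320. ] [ 0.5217 -0.2838  0.    ]
vial_a 0.73 [106.2 385. ] [ 0.4536 -0.3243  0.    ]
```

View pics/w7.png

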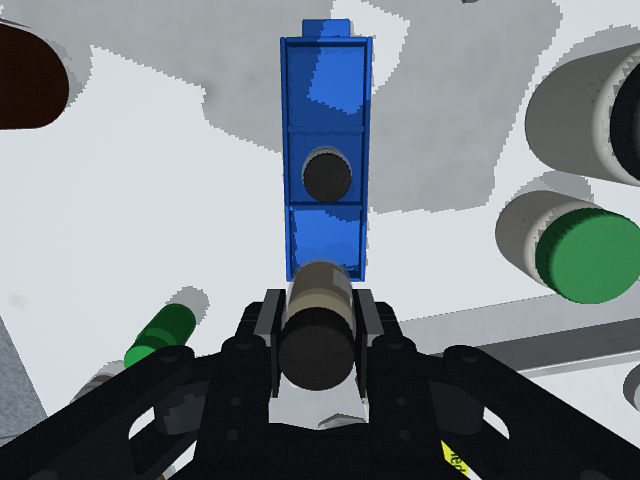

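The held vial is upright and in line with the near cell (row about 240). I lower it in.

>>> step_arm --moves '[[[0.4, -0.1, 0, 0], [0, 0, -1.5, 0], [0, 0, -2, 0], [0, 0, -2, 0], [0, 0, -1.5, 0], [0, 0, -1, 0], [0, 0, -0.6, 0], [0, 0, -0.3, 0], [0, 0, 0, 0], [0, 0, 0, 0]]]'

```text
t: 14.73
tool_pos: [0.6384, -0.2431, 0.0243]
tool_rot: [3.125, -0.315, 0.003]
contact_force: [-1.3, -0.2, -0.7]
opening: 0.0259
```

>>> step_arm --moves '[[[0, 0, -0.1, 0], [0, 0, 0, 0], [0, 0, 0, 0]]]'

```text
t: 14.98
tool_pos: [0.6379, -0.2429, 0.023]
tool_rot: [3.125, -0.315, 0.002]
contact_force: [0.6, 0.2, 0.1]
opening: 0.0253
```

>>> step_arm --moves '[[[0, 0, -0.1, 0], [0, 0, -0.1, 0], [0, 0, 0, 0]]]'

```text
t: 15.23
tool_pos: [0.6381, -0.2429, 0.0222]
tool_rot: [3.125, -0.315, 0.001]
contact_force: [-2.7, 1.8, 6.7]
opening: 0.025
```

>>> step_arm --moves '[[[0, 0, 0, 0]]]'

```text
t: 15.32
tool_pos: [0.6381, -0.2429, 0.0222]
tool_rot: [3.125, -0.315, 0.001]
contact_force: [-2.9, 1.7, 6.8]
opening: 0.0255
```

>>> step_arm --moves '[[[0, 0, 0, 0], [0, 0, 0, 0], [0, 0, 0, 0], [0, 0, 1, 0], [0, 0, 2, 0], [0, 0, 3, 0], [0, 0, 3, 0], [0, 0, 1, 0], [0, 0, 0, 0]]]' --grip 0.4

```text
t: 16.07
tool_pos: [0.6401, -0.2439, 0.1257]
tool_rot: [3.123, -0.315, 0.012]
contact_force: [0.9, -0.0, 0.4]
opening: 0.0509
```

```bash
python3 - <<'E'
from h import *
st(); cal=viewer.calibration("wrist"); cv2.imwrite("pics/w8.png",viewer.get_image("wrist"))
for d in nets.pinpoint("wrist","vial_a")[:5]: print(round(d["confidence"],2),np.round(d["at"],1),np.round(ray("wrist",d["at"],0,cal),4))
E
```

```text
t 16.07 pos [ 0.6401 -0.2439  0.1257] jaw -11.5 F [ 0.9 -0.   0.4] op 0.0509 q1,6 [-0.47 -0.27]
0.95 [170.5 310. ] [ 0.5213 -0.2835  0.    ]
0.89 [314.4 225. ] [ 0.6378 -0.2418  0.    ]
```

View pics/w8.png

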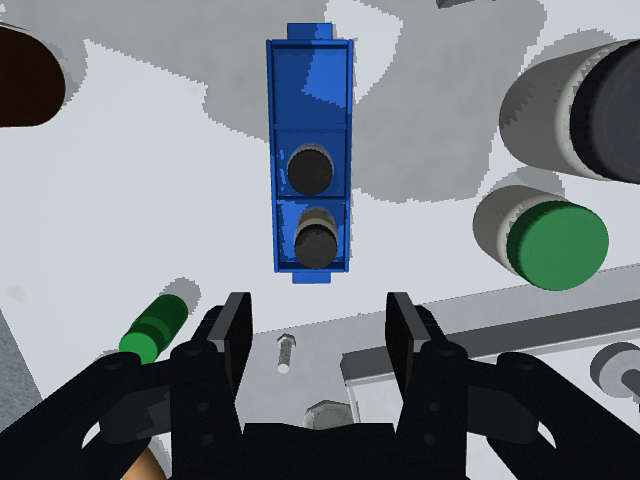

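The first vial stands upright in the near cell. Now I go to the second vial at about (0.4545, -0.324).

>>> step_arm --moves '[[[-1, -0.4, 0, 0], [-2.5, -1.1, 0, 0], [-3.4, -1.5, 0, 0], [-3.4, -1.5, 0, 0], [-3.4, -1.5, 0, 0], [-2.8, -1.2, 0, 0], [-1.4, -0.7, 0, 0], [-0.4, -0.2, 0, 0], [0, 0, -1, 0], [0, 0, -1, 0]]]'

```text
t: 17.0
tool_pos: [0.4546, -0.3235, 0.0992]
tool_rot: [-3.125, 0.316, -0.0]
contact_force: [-0.3, 0.5, -0.4]
opening: 0.0514
```

```bash
python3 - <<'E'
from h import *
st(); cal=viewer.calibration("wrist"); viewer.get_image("wrist")
for d in nets.pinpoint("wrist","vial_a")[:5]: print(round(d["confidence"],2),np.round(d["at"],1),np.round(ray("wrist",d["at"],0,cal),4))
st()
E
```

```text
t 17.0 pos [ 0.4546 -0.3235  0.0992] jaw -11.5 F [-0.3  0.5 -0.4] op 0.0514 q1,6 [-0.75 -0.55]
0.69 [624.1  29.5] [ 0.6412 -0.2404 -0.    ]
0.58 [320.1 238.9] [ 0.4547 -0.3239  0.    ]
0.55 [416.9 148.9] [ 0.5218 -0.2811  0.    ]
t 17.1 pos [ 0.4537 -0.3216  0.0967] jaw -11.5 F [-0.4  0.  -0.6] op 0.0511 q1,6 [-0.75 -0.55]
```

Well aligned, at (0.4547, -0.3239). I descend and grip.

>>> step_arm --moves '[[[0, -0.1, -1.5, 0], [0, 0, -2.5, 0], [0, 0, -2, 0], [0, 0, -1.2, 0], [0, 0, -0.6, 0], [0, 0, -0.2, 0], [0, 0, 0, 0], [0, 0, 0, 0]]]'

```text
t: 17.77
tool_pos: [0.4554, -0.3252, 0.0214]
tool_rot: [3.125, -0.315, 0.002]
contact_force: [0.5, 0.4, -0.2]
opening: 0.0515
```

>>> step_arm --moves '[[[0, 0, 0, 0], [0, 0, 0, 0], [0, 0, 0, 0], [0, 0, 0, 0], [0, 0, 0, 0]]]' --grip 1

```text
t: 18.18
tool_pos: [0.4552, -0.3253, 0.0217]
tool_rot: [3.125, -0.315, 0.003]
contact_force: [-0.9, 0.7, 5.8]
opening: 0.0251
```

>>> step_arm --moves '[[[0, 0, 0.5, 0], [0, 0, 1.5, 0], [0, 0, 2.5, 0], [0, 0, 2.5, 0], [0, 0, 2, 0], [0, 0, 0, 0], [0, 0, 0, 0]]]'

```text
t: 18.77
tool_pos: [0.4551, -0.3252, 0.1115]
tool_rot: [3.124, -0.315, 0.003]
contact_force: [-0.7, 0.2, -1.0]
opening: 0.0253
```

>>> step_arm --moves '[[[1, 0.9, 0, 0], [2.2, 1.9, 0, 0], [2.8, 2.4, 0, 0], [2.8, 2.4, 0, 0], [2.8, 2.4, 0, 0], [2.8, 2.4, 0, 0], [2.4, 2.1, 0, 0], [1.8, 1.6, 0, 0], [0.9, 0.9, 0, 0], [0.3, 0.3, 0, 0]]]'

```text
t: 19.6
tool_pos: [0.6527, -0.1491, 0.1079]
tool_rot: [-3.125, 0.311, 0.005]
contact_force: [-0.8, 0.8, -1.8]
opening: 0.0254
```

>>> step_arm --moves '[[[0, 0, 0, 0], [0, 0, 0, 0], [0, 0, 0, 0]]]'

```text
t: 19.85
tool_pos: [0.6515, -0.1526, 0.1098]
tool_rot: [3.125, -0.317, -0.002]
contact_force: [-0.2, -0.6, 0.9]
opening: 0.0254
```

```bash
python3 - <<'E'
from h import *
o=st(); cal=viewer.calibration("wrist"); cv2.imwrite("pics/w9.png",viewer.get_image("wrist"))
print(proj("wrist",(.653,-.152,.018),cal))
E
```

```text
t 19.85 pos [ 0.6515 -0.1526  0.1098] jaw -11.6 F [-0.2 -0.6  0.9] op 0.0254 q1,6 [-0.34 -0.14]
[322.33688822 240.14739266]
```

View pics/w9.png

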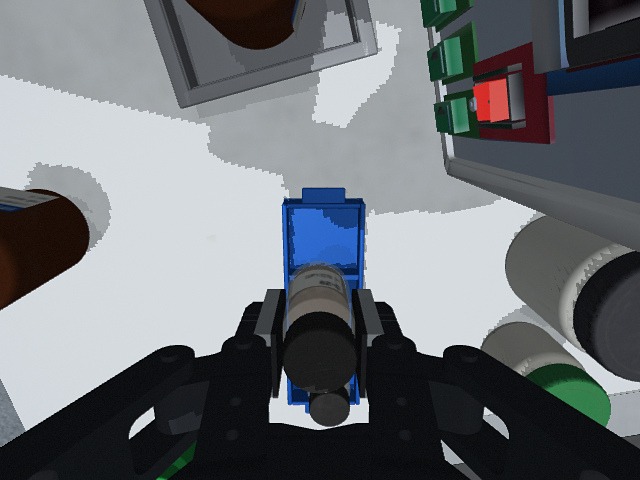

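The far cell (rows 200–272, centre about 237) matches the predicted row of 240. I lower.

>>> step_arm --moves '[[[0.1, 0.1, -1.5, 0], [0, 0, -2, 0], [0, 0, -2, 0], [0, 0, -1.5, 0], [0, 0, -0.8, 0], [0, 0, -0.3, 0], [0, 0, -0.2, 0], [0, 0, -0.1, 0], [0, 0, 0, 0], [0, 0, 0, 0]]]'

```text
t: 20.73
tool_pos: [0.6544, -0.1509, 0.0275]
tool_rot: [3.125, -0.315, 0.003]
contact_force: [0.2, 0.0, 0.0]
opening: 0.0251
```

>>> step_arm --moves '[[[0, 0, -0.1, 0], [0, 0, 0, 0], [0, 0, 0, 0]]]'

```text
t: 20.98
tool_pos: [0.6537, -0.1507, 0.0257]
tool_rot: [3.126, -0.315, 0.001]
contact_force: [-0.8, 0.5, -0.2]
opening: 0.0253
```

>>> step_arm --moves '[[[0, 0, -0.1, 0], [0, 0, -0.1, 0], [0, 0, 0, 0]]]'

```text
t: 21.23
tool_pos: [0.6539, -0.1507, 0.0247]
tool_rot: [3.126, -0.315, 0.0]
contact_force: [-1.9, 1.9, 5.6]
opening: 0.0256
```

>>> step_arm --moves '[[[0, 0, 0, 0], [0, 0, 0, 0], [0, 0, 0, 0], [0, 0, 1, 0], [0, 0, 2, 0], [0, 0, 3, 0], [0, 0, 3, 0], [0, 0, 3, 0], [0, 0, 2, 0], [0, 0, 1, 0]]]' --grip 0.4

```text
t: 22.07
tool_pos: [0.6554, -0.1512, 0.1786]
tool_rot: [3.124, -0.315, 0.011]
contact_force: [-0.7, -1.4, 0.6]
opening: 0.0512
```

>>> step_arm --moves '[[[-1.5, 1.5, 0, 0], [-2.5, 2.5, 0, 0], [-2.8, 2.9, 0, 0], [-2.8, 2.9, 0, 0], [-2.8, 2.9, 0, 0], [-2.8, 2.9, 0, 0], [-2.4, 2.8, 0, 0], [-1.6, 1.6, 0, 0], [-0.6, 1, 0, 0], [0, 0, 0, 0]]]'

```text
t: 22.9
tool_pos: [0.4543, 0.0608, 0.1728]
tool_rot: [-3.126, 0.311, 0.001]
contact_force: [1.2, 0.0, -0.3]
opening: 0.0513
```

```bash
python3 - <<'E'
from h import *
st(); cal=viewer.calibration("wrist"); im=viewer.get_image("wrist"); cv2.imwrite("pics/w10.png",im)
for n in("brass_weight","solvent_bottle","solvent_tray","weight_block","vial_a"):
    for d in nets.pinpoint("wrist",n)[:3]: print(n,round(d["confidence"],2),np.round(d["at"],1),np.round(ray("wrist",d["at"],0,cal),4))
    for d in nets.masks_of("wrist",n)[:1]: print("box",d["box"],np.argwhere(d["region"]).mean(0)[::-1])
for d in nets.pinpoint("top","vial_a") if viewer.get_image("top") is not None else []: print("top vial",round(d["confidence"],2),np.round(ray("top",d["at"],.003),3))
E
```

```text
t 22.9 pos [0.4543 0.0608 0.1728] jaw -11.4 F [ 1.2  0.  -0.3] op 0.0513 q1,6 [-0.03  0.17]
brass_weight 0.63 [310. 168.] [0.4539 0.0975 0.    ]
box [297.8, 153.2, 327.5, 186.4] [312.44211687 168.72767365]
solvent_bottle 0.81 [384.1 389.2] [ 0.4798 -0.1133  0.    ]
box [355.0, 369.2, 405.3, 430.6] [377.96134021 397.41022337]
solvent_tray 0.76 [557.3 199.6] [0.6422 0.0342 0.    ]
box [479.3, 54.9, 640.0, 331.3] [568.34781043 194.81624796]
box [309.5, 1.2, 395.7, 47.7] [351.30007794  22.64925955]
vial_a 0.58 [578.7 394.6] [ 0.655  -0.1543  0.    ]
box [580.4, 384.8, 622.8, 419.3] [599.9132948 400.0867052]
top vial 0.73 [ 0.653 -0.154  0.003]
top vial 0.63 [ 0.525 -0.279  0.003]
top vial 0.56 [ 0.642 -0.249  0.003]
```

View pics/w10.png

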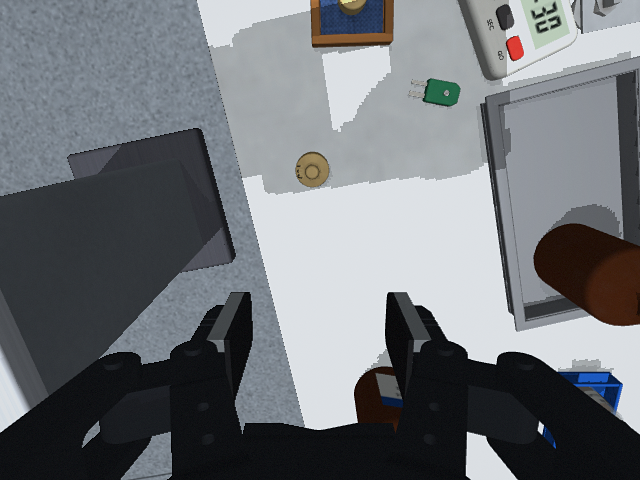

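The weight is at (312,169), about (0.455, 0.097). Part of the second vial is visible in the far cell, and both cameras place it there.

>>> step_arm --moves '[[[0.1, 1.5, -1, 0], [0, 1.5, -2.5, 0], [0, 0.6, -3, 0], [0, 0, -3, 0], [0, 0, -2.5, 0], [0, 0, -2, 0], [0, 0, -1.2, 0], [0, 0, -0.6, 0], [0, 0, 0, 0], [0, 0, 0, 0]]]'

```text
t: 24.38
tool_pos: [0.4569, 0.0954, 0.0157]
tool_rot: [-3.126, 0.315, -0.001]
contact_force: [0.5, -0.2, -0.2]
opening: 0.0513
```

```bash
python3 - <<'E'
from h import *
st()
E
```

```text
t 24.38 pos [0.4569 0.0954 0.0157] jaw -11.5 F [ 0.5 -0.2 -0.2] op 0.0513 q1,6 [0.05 0.25]
```

>>> step_arm --moves '[[[-0.1, 0.1, -0.5, 0], [0, 0, -0.3, 0], [0, 0, 0, 0], [0, 0, 0, 0]]]'

```text
t: 24.72
tool_pos: [0.4557, 0.0964, 0.0076]
tool_rot: [-3.126, 0.315, -0.001]
contact_force: [0.2, 0.3, 0.5]
opening: 0.0515
```

>>> step_arm --moves '[[[0, 0, 0, 0], [0, 0, 0, 0], [0, 0, 0, 0], [0, 0, 0, 0], [0, 0, 0, 0]]]' --grip 1 --squeeze 35

```text
t: 25.13
tool_pos: [0.4559, 0.0964, 0.0078]
tool_rot: [-3.126, 0.315, -0.001]
contact_force: [-1.2, -0.7, 4.1]
opening: 0.0233
```

>>> step_arm --moves '[[[0, 0, 0.3, 0], [0, 0, 0.7, 0], [0, 0, 1.5, 0], [0, 0, 2, 0], [0, 0, 2, 0], [0, 0, 0.5, 0], [0, 0, 0, 0], [0, 0, 0, 0]]]'

```text
t: 25.8
tool_pos: [0.4553, 0.0964, 0.0769]
tool_rot: [-3.126, 0.315, 0.0]
contact_force: [-0.4, 0.4, -1.3]
opening: 0.023
```

>>> step_arm --moves '[[[0.5, 1, 0, 0], [1, 2, 0, 0], [1.2, 2.4, 0, 0], [1.2, 2.4, 0, 0], [1, 2, 0, 0], [0.6, 1.4, 0, 0], [0.3, 0.6, 0, 0], [0, 0, 0, 0], [0, 0, 0, 0], [0, 0, 0, 0]]]'

```text
t: 26.63
tool_pos: [0.5128, 0.2137, 0.0764]
tool_rot: [3.125, -0.316, -0.002]
contact_force: [-0.1, 0.4, -1.0]
opening: 0.0227
```

```bash
python3 - <<'E'
from h import *
o=st(); cal=viewer.calibration("wrist"); im=viewer.get_image("wrist"); cv2.imwrite("pics/w11.png",im)
print(proj("wrist",(.5147,.2545,.008),cal))
m=cv2.inRange(cv2.cvtColor(im,cv2.COLOR_BGR2HSV),(100,70,30),(130,255,255)); m=cv2.morphologyEx(m,cv2.MORPH_OPEN,np.ones((3,3)))
for c in cv2.findContours(m,0,1)[0]:
    if cv2.contourArea(c)>400:
        r=cv2.minAreaRect(c); w=np.array([ray("wrist",p,.008,cal)[:2] for p in cv2.boxPoints(r)]); print(r,np.round(w.mean(0),4),np.round([np.linalg.norm(w[1]-w[0]),np.linalg.norm(w[2]-w[1])],3))
for d in nets.masks_of("wrist","weight_block")[:1]:
    print(d["box"])
for d in nets.pinpoint("wrist","weight_block")[:1]: print(d["confidence"],ray("wrist",d["at"],0,cal))
E
```

```text
t 26.63 pos [0.5128 0.2137 0.0764] jaw -11.5 F [-0.1  0.4 -1. ] op 0.0227 q1,6 [0.26 0.46]
[308.41256089 180.66608891]
((483.2586364746094, 268.3965148925781), (26.554433822631836, 17.641056060791016), 68.19859313964844) [0.6006 0.1868] [0.009 0.016]
((309.1561279296875, 261.6696472167969), (51.35508728027344, 77.34199523925781), 88.18170166015625) [0.5057 0.2099] [0.042 0.03 ]
((305.69281005859375, 181.5732421875), (81.11788177490234, 83.2120590209961), 88.18170166015625) [0.5131 0.2537] [0.043 0.043]
[247.9, 123.9, 359.3, 302.4]
0.65 [0.50834714 0.23044474 0.        ]
```

The pocket segments as a clean 43×43 mm square at (0.513, 0.2537). I move over it and lower.

>>> step_arm --moves '[[[0, 1.5, 0, 0], [0, 1.6, 0, 0], [0, 0.8, 0, 0], [0, 0.1, 0, 0], [0, 0, -1, 0], [0, 0, -2, 0], [0, 0, -1.5, 0], [0, 0, -0.8, 0], [0, 0, -0.4, 0], [0, 0, 0, 0]]]'

```text
t: 27.62
tool_pos: [0.5127, 0.2536, 0.0189]
tool_rot: [3.124, -0.316, -0.003]
contact_force: [-0.1, 0.1, -0.3]
opening: 0.0226
```

>>> step_arm --moves '[[[0, 0, -0.1, 0], [0, 0, 0, 0], [0, 0, 0, 0]]]'

```text
t: 27.87
tool_pos: [0.5143, 0.2546, 0.0204]
tool_rot: [-3.125, 0.315, -0.003]
contact_force: [-1.5, -0.0, -1.3]
opening: 0.0227
```

>>> step_arm --moves '[[[-0.1, -0.1, -0.2, 0], [0, 0, -0.1, 0], [0, 0, -0.1, 0], [0, 0, 0, 0], [0, 0, 0, 0]]]'

```text
t: 28.28
tool_pos: [0.5126, 0.2534, 0.0158]
tool_rot: [3.126, -0.315, -0.0]
contact_force: [-2.7, -1.2, 3.9]
opening: 0.0232
```

>>> step_arm --moves '[[[0, 0, 0, 0], [0, 0, 0, 0], [0, 0, 0, 0], [0, 0, 1, 0], [0, 0, 2, 0], [0, 0, 3, 0], [0, 0, 3, 0], [0, 0, 3, 0], [0, 0, 3, 0], [0, 0, 2, 0]]]' --grip 0.3

```text
t: 29.12
tool_pos: [0.5137, 0.2538, 0.1899]
tool_rot: [-3.124, 0.315, -0.007]
contact_force: [1.0, 0.3, -0.5]
opening: 0.06
```

>>> step_arm --moves '[[[-0.1, -2, 0, 0], [-0.3, -3.5, 0, 0], [-0.3, -4, 0, 0], [-0.4, -4, 0, 0], [-0.4, -4, 0, 0], [-0.4, -4, 0, 0], [-0.4, -4, 0, 0], [-0.4, -4, 0, 0], [-0.3, -3.5, 0, 0], [-0.2, -2, 0, 0]]]' --grip 0

```text
t: 29.95
tool_pos: [0.48, -0.0998, 0.1863]
tool_rot: [3.124, -0.32, 0.002]
contact_force: [0.1, 0.2, -0.3]
opening: 0.0856
```

>>> step_arm --moves '[[[0, -1, 0, 0], [0, 0, 0, 0], [0, 0, 0, 0]]]'

```text
t: 30.2
tool_pos: [0.4807, -0.1062, 0.1856]
tool_rot: [-3.125, 0.316, -0.0]
contact_force: [-0.4, -0.3, -0.1]
opening: 0.0851
```

```bash
python3 - <<'E'
from h import *
st(); cal=viewer.calibration("wrist"); im=viewer.get_image("wrist"); cv2.imwrite("pics/w12.png",im)
for n in("solvent_bottle","solvent_tray"):
    for d in nets.pinpoint("wrist",n)[:3]: print(n,round(d["confidence"],2),np.round(d["at"],1),np.round(ray("wrist",d["at"],0,cal),4))
    for d in nets.masks_of("wrist",n)[:2]: print("box",d["box"])
hsv=cv2.cvtColor(im,cv2.COLOR_BGR2HSV); print("proj cap",proj("wrist",(.4795,-.114,.114),cal),proj("wrist",(.643,.07,.004),cal))
for d in nets.pinpoint("top","brass_weight")+nets.pinpoint("top","solvent_bottle") if viewer.get_image("top") is not None else []: print("top",round(d["confidence"],2),np.round(ray("top",d["at"],.004),3))
E
```

```text
t 30.2 pos [ 0.4807 -0.1062  0.1856] jaw -11.5 F [-0.4 -0.3 -0.1] op 0.0851 q1,6 [-0.37 -0.17]
solvent_bottle 0.78 [320.  222.5] [ 0.4788 -0.117   0.    ]
box [282.8, 188.8, 361.2, 286.1]
box [433.2, 0.0, 639.9, 128.3]
proj cap [320.65653553 264.95843406] [500.43516446 -82.73223672]
top 0.42 [0.519 0.251 0.004]
top 0.45 [ 0.484 -0.109  0.004]
```

View pics/w12.png

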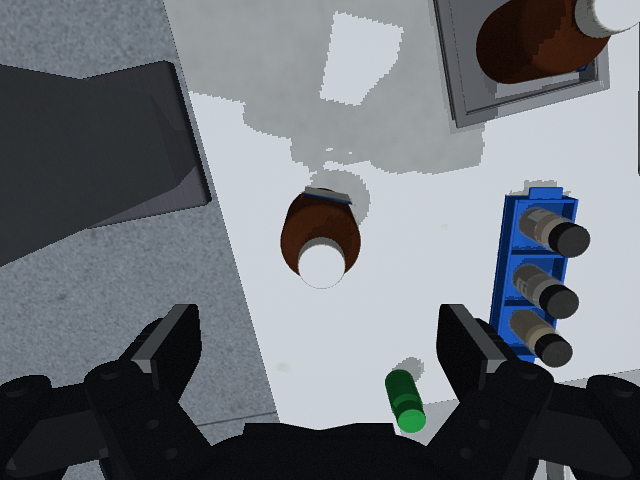

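The bottle cap is at (322,264), as predicted for (0.480, -0.114), and all three vials in the tray are upright. I descend around the bottle.

>>> step_arm --moves '[[[0, -0.6, 0, 0], [0, -0.2, -1.5, 0], [0, 0, -2.5, 0], [0, 0, -3, 0], [0, 0, -2.5, 0], [0, 0, -2, 0], [0, 0, -1.3, 0], [0, 0, -0.6, 0], [0, 0, 0, 0], [0, 0, 0, 0]]]'

```text
t: 31.43
tool_pos: [0.4809, -0.1149, 0.0518]
tool_rot: [3.126, -0.315, 0.001]
contact_force: [-0.5, -1.5, 0.1]
opening: 0.0851
```

```bash
python3 - <<'E'
from h import *
st(); viewer.get_image("wrist"); st()
E
```

```text
t 31.43 pos [ 0.4809 -0.1149  0.0518] jaw -11.5 F [-0.5 -1.5  0.1] op 0.0851 q1,6 [-0.39 -0.18]
t 31.48 pos [ 0.4814 -0.1151  0.0524] jaw -11.5 F [-0.1  0.4  0.7] op 0.0858 q1,6 [-0.39 -0.18]
```

>>> step_arm --moves '[[[0, 0, -0.5, 0], [0, 0, -0.2, 0], [0, 0, -0.1, 0], [0, 0, 0, 0]]]'

```text
t: 31.82
tool_pos: [0.4805, -0.1146, 0.0433]
tool_rot: [3.126, -0.315, -0.0]
contact_force: [0.3, 0.1, -0.2]
opening: 0.0852
```

>>> step_arm --moves '[[[0, 0, 0, 0], [0, 0, 0, 0], [0, 0, 0, 0], [0, 0, 0, 0], [0, 0, 0, 0], [0, 0, 0, 0]]]' --grip 1 --squeeze 60

```text
t: 32.32
tool_pos: [0.4809, -0.1148, 0.044]
tool_rot: [3.125, -0.315, 0.001]
contact_force: [-2.5, 0.9, 5.8]
opening: 0.0525
```

>>> step_arm --moves '[[[0, 0, 0.3, 0], [0, 0, 0.7, 0], [0, 0, 1.2, 0], [0, 0, 1.5, 0], [0, 0, 1.5, 0], [0, 0, 1, 0], [0, 0, 0.5, 0], [0, 0, 0, 0], [0, 0, 0, 0]]]'

```text
t: 33.07
tool_pos: [0.4804, -0.1146, 0.1102]
tool_rot: [-3.126, 0.315, 0.0]
contact_force: [0.5, 0.4, -3.7]
opening: 0.0522
```

>>> step_arm --moves '[[[0, 0.8, 0.3, 0], [0.1, 1.6, 0.4, 0], [0.2, 2.2, 0.3, 0], [0.2, 2.6, 0, 0], [0.2, 2.6, 0, 0], [0.2, 2.6, 0, 0], [0.2, 2.4, 0, 0], [0.1, 1.8, 0, 0], [0, 1.2, 0, 0], [0, 0.6, 0, 0]]]'

```text
t: 33.9
tool_pos: [0.4917, 0.071, 0.1195]
tool_rot: [-3.126, 0.312, 0.003]
contact_force: [0.1, -0.3, -2.8]
opening: 0.0525
```

>>> step_arm --moves '[[[0, 0, 0, 0], [0, 0, 0, 0], [0, 0, 0, 0]]]'

```text
t: 34.15
tool_pos: [0.4925, 0.0686, 0.1201]
tool_rot: [3.125, -0.317, -0.0]
contact_force: [-0.2, 0.1, -2.6]
opening: 0.0522
```

```bash
python3 - <<'E'
from h import *
st(); cal=viewer.calibration("wrist"); im=viewer.get_image("wrist"); cv2.imwrite("pics/w13.png",im)
for n in("solvent_tray","solvent_bottle"):
    for d in nets.pinpoint("wrist",n)[:3]: print(n,round(d["confidence"],2),np.round(d["at"],1),np.round(ray("wrist",d["at"],0,cal),4))
viewer.get_image("top"); ct=viewer.calibration("top")
for cam,c in(("wrist",cal),("top",ct)):
  for d in nets.masks_of(cam,"solvent_tray")[:1]:
    k=max(cv2.findContours(d["region"].astype(np.uint8),0,1)[0],key=cv2.contourArea)
    w=np.array([ray(cam,p[0],.025,c)[:2] for p in k],dtype=np.float32)
    r=cv2.minAreaRect(w); print(cam,round(d["confidence"],2),r, "x",np.percentile(w[:,0],[1,99]),"y",np.percentile(w[:,1],[1,99]),d["box"])
for d in nets.pinpoint("top","solvent_tray")[:2]: print(ray("top",d["at"],0))
E
```

```text
t 34.15 pos [0.4925 0.0686 0.1201] jaw -11.6 F [-0.2  0.1 -2.6] op 0.0522 q1,6 [-0.01  0.19]
solvent_tray 0.9 [545.8 233.2] [0.6426 0.0353 0.    ]
solvent_bottle 0.78 [317.9 268.8] [0.4855 0.0411 0.    ]
wrist 0.82 ((0.6339799165725708, 0.019498109817504883), (0.10394540429115295, 0.21805435419082642), 0.937292754650116) x [0.58076989 0.68760501] y [-0.08683912  0.12886623] [452.1, 67.4, 640.0, 396.4]
top 0.67 ((0.6457619071006775, 0.03470158576965332), (0.10843153297901154, 0.18285103142261505), 2.8768069744110107) x [0.59413106 0.70362037] y [-0.05778833  0.12829209] [295.6, 192.2, 368.8, 234.7]
[0.6457922  0.03028987 0.        ]
```

>>> step_arm --moves '[[[0.8, 0, 0, 0], [1.6, 0, 0, 0], [2.2, 0, 0, 0], [2.4, 0.1, 0, 0], [2.4, 0, 0, 0], [2.2, 0, 0, 0], [1.6, 0, 0, 0], [1.1, 0, 0, 0], [0.7, 0, 0, 0], [0, 0, 0, 0]]]'

```text
t: 35.33
tool_pos: [0.6439, 0.0702, 0.1201]
tool_rot: [3.126, -0.316, 0.001]
contact_force: [-0.8, -1.2, -3.2]
opening: 0.0524
```

>>> step_arm --moves '[[[0, 0, 0, 0], [0, 0, 0, 0]]]'

```text
t: 35.5
tool_pos: [0.6419, 0.0704, 0.12]
tool_rot: [3.126, -0.315, -0.002]
contact_force: [0.4, 0.3, -3.5]
opening: 0.0524
```

```bash
python3 - <<'E'
from h import *
st(); cal=viewer.calibration("wrist"); cv2.imwrite("pics/w14.png",viewer.get_image("wrist"))
cv2.imwrite("pics/s14.png",viewer.get_image("side"))
E
```

```text
t 35.5 pos [0.6419 0.0704 0.12  ] jaw -11.5 F [ 0.4  0.3 -3.5] op 0.0524 q1,6 [-0.01  0.2 ]
```

Over the free half with no contact. I lower.

>>> step_arm --moves '[[[0, 0, -1, 0], [0, 0, -1.6, 0], [0, 0, -1.6, 0], [0, 0, -1.2, 0], [0, 0, -0.8, 0], [0, 0, -0.4, 0], [0, 0, -0.2, 0], [0, 0, -0.1, 0], [0, 0, 0, 0], [0, 0, 0, 0]]]'

```text
t: 36.43
tool_pos: [0.6433, 0.0704, 0.0523]
tool_rot: [-3.126, 0.315, -0.003]
contact_force: [-0.1, -0.1, -2.9]
opening: 0.0522
```

>>> step_arm --moves '[[[0, 0, -0.1, 0], [0, 0, -0.1, 0], [0, 0, 0, 0]]]'

```text
t: 36.68
tool_pos: [0.6426, 0.0704, 0.0494]
tool_rot: [-3.126, 0.315, -0.0]
contact_force: [0.2, -0.3, -3.0]
opening: 0.0524
```

>>> step_arm --moves '[[[0, 0, -0.1, 0], [0, 0, -0.1, 0], [0, 0, 0, 0]]]'

```text
t: 36.93
tool_pos: [0.6427, 0.0704, 0.0481]
tool_rot: [-3.126, 0.315, -0.0]
contact_force: [-2.7, 0.0, 2.6]
opening: 0.0525
```

>>> step_arm --moves '[[[0, 0, 0, 0], [0, 0, 0, 0], [0, 0, 0, 0], [0, 0, 0, 0], [0, 0, 1, 0], [0, 0, 2, 0], [0, 0, 3, 0], [0, 0, 3, 0], [0, 0, 3, 0], [0, 0, 2, 0]]]' --grip 0.12

```text
t: 37.77
tool_pos: [0.6439, 0.0704, 0.1921]
tool_rot: [-3.125, 0.315, -0.008]
contact_force: [0.5, -0.0, 1.3]
opening: 0.0748
```

>>> step_arm --moves '[[[-2, 0, 0.5, 0], [-3.5, 0, 0.5, 0], [-4, -1, 0, 0], [-4, -2, 0, 0], [-3, -3, 0, 0], [-2, -3.5, 0, 0], [0, -4, 0, 0], [0, -4, 0, 0], [0, -4, 0, 0], [0, -4, 0, 0]]]'

```text
t: 38.6
tool_pos: [0.4605, -0.1846, 0.1987]
tool_rot: [3.125, -0.315, 0.004]
contact_force: [0.7, -0.6, -0.3]
opening: 0.0751
```

>>> step_arm --moves '[[[0, -4, 0, 0], [0, -4, 0, 0], [0, -3, 0, 0], [-2, -3, 0, 0], [-2, -2, 0, 0], [-2, -2, 0, 0], [0, 0, 0, 0]]]'

```text
t: 39.18
tool_pos: [0.3982, -0.3659, 0.1982]
tool_rot: [3.123, -0.322, -0.001]
contact_force: [-0.5, -0.4, -0.0]
opening: 0.075
```

```bash
python3 - <<'E'
from h import *
st(); t=viewer.get_image("top")
for n in("solvent_bottle","brass_weight","vial_a","layer_ring"):
    for d in nets.pinpoint("top",n)[:5]: print(n,round(d["confidence"],2),np.round(ray("top",d["at"],.005),3))
s=viewer.get_image("side")
a=cv2.resize(t[180:300,170:490],(800,300),interpolation=cv2.INTER_CUBIC); b=cv2.resize(s[190:340,240:440],(400,300),interpolation=cv2.INTER_CUBIC)
out=np.zeros((600,800,3),np.uint8); out[:300]=a; out[300:,:400]=b; out[300:,400:]=cv2.resize(t[235:290,165:280],(400,300),interpolation=cv2.INTER_CUBIC)
cv2.imwrite("pics/final.png",out)
E
```

```text
t 39.18 pos [ 0.3982 -0.3659  0.1982] jaw -11.8 F [-0.5 -0.4 -0. ] op 0.075 q1,6 [-0.88 -0.67]
solvent_bottle 0.72 [0.639 0.073 0.005]
brass_weight 0.5 [0.521 0.258 0.005]
vial_a 0.61 [ 0.638 -0.248  0.005]
vial_a 0.53 [0.504 0.38  0.005]
vial_a 0.53 [0.654 0.028 0.005]
vial_a 0.51 [ 0.522 -0.29   0.005]
layer_ring 0.61 [0.513 0.389 0.005]
```

View pics/final.png

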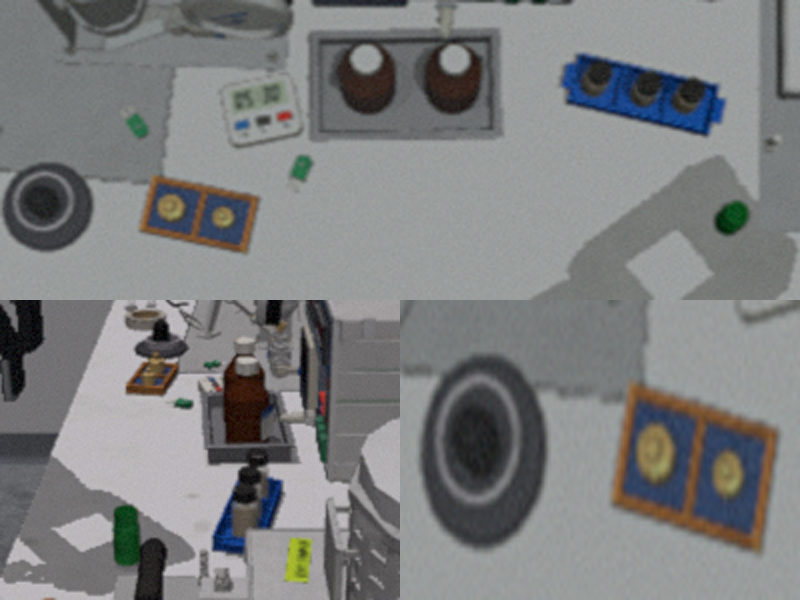

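All five pieces are in place and upright, and the green look-alike is where it was. I hand in.

```bash
python3 -c "
from h import *
print(ctrl.finish_job())"
```

```text
the job is handed in; nothing more can be done
None
```

I put all five pieces back in the order asked and handed the job in at about 39 s of the 102 s allowed. `finish_job` reports no verdict.

- **Ring:** it lies flat on the spindle foot, round the post.
- **Vials:** one stands upright in each end cell of the blue tray.
- **Brass weight:** it stands upright in the empty pocket, placed on the pocket's measured centre.
- **Solvent bottle:** it stands upright in the free half of the spill tray. It stayed upright on the way.

The last top and side pictures showed everything upright, the green look-alike where it was, and the arm clear. The highest wrist force in the readings was about 7–8 N.

**Disagreements in the last checks:**
- The final top-view network pass reported low-confidence false "vials" at the spindle and the spill tray, and missed the vial in the far cell. That vial is plain in the picture, and an earlier pass found it.
- The top-view network estimates sat up to about 12 mm off the wrist and pose readings, the ring most. The pictures agreed with the wrist.

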